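Unhook the label scraper and lay it in its blade holder

ROBOT

A 7-joint arm with a two-finger parallel gripper is mounted at the origin on the work surface. World frame = base frame: x ahead of the robot, y to its left, z up, the work surface at z = 0. Lengths are in m, angles in rad, forces in N, time in s.
With the tool pointing down it reaches from about 0.4 to 0.875 m from the base axis. Payload 6.5 kg.
Tool frame: the origin (TCP) lies at the very end of the fingers, on their centre line; the grasp point (between the pads) lies 19 mm behind it (robot.hold_point_z is the distance from the TCP to the grasp point, in m); z points along the fingers, y is the line along which they close (so a half turn about z gives the same grasp; the last joint's range is limited). The gripper opens to 85 mm and grips with 20 to 120 N. Pads are 22 mm wide; open, the fingers measure 114 mm over their backs; the gripper's body (76 mm by 85 mm) begins 54 mm behind the grasp point. The pads swing forward as they close: fully open they stand 13 mm farther back than shut.
Start: joints at [1.075, 0.536, -0.004, 1.538, 0.003, 1.067, -0.071], TCP at [0.271, -0.591, 0.231] pointing down, gripper open.
Joint ranges: [-2.7, 2.7], [-0.37, 2.16], [-1.27, 1.26], [0.24, 2.4], [-1.31, 4.45], [0.19, 1.91], [-2.76, 2.76]. Speed limits (rad/s): [2.39, 2.39, 3.14, 3.14, 3.14, 3.14, 3.14].

INTERFACE

Orientations are given as a unit quaternion [x, y, z, w].
In Python, from bench import robot, optics gives the robot as it stands.
- The arm moves only by the tool send_rows, never from a script. Its arguments are lists of equal length, an entry for each row: "delta_pos": the shift along the tool's x, y, z in mm, a list of three; "twist": the turn, a rotation vector about the tool's x, y, z in degrees, a list of three; "jaw": the finger opening in mm, from 0 to 85.4. A call has exactly 5 rows; each row shifts and turns the commanded pose from where the row before left it, along the tool's axes as they then stand; what a row does not reach is not made up. A row lasts 1/12 s, in which the tool goes at most 41.7 mm and 7.16 degrees, less where a joint would pass 70% of its speed; a pose out of reach is approached as far as the arm can. A call is refused whole if a number of a shift passes 41.7 or a number of a turn 7.16, either way. A call with a gripper value outside its range is refused whole. The fingers move at their own pace and stop on an object; "squeeze" is the grip in N (left out, the last holds). Time passes only in rows, so rows that do not move let the fingers close, or fill a call up. It gives the time, the measured TCP pose, the force, the opening and the grip force at its end, in the units of the state.
- robot.get_obs(): the state, without advancing time (a new reading comes with each control period).
- optics.camera(name): name is "scene" or "top" or "wrist"; returns the picture (480x640x3 uint8, red, green, blue); there is no depth.
- optics.camera_params(name): a dict with "fx", "fy", "cx", "cy" (pixels), "R" (3x3) and "t" (3): a world point X has camera coordinates R X + t; the wrist camera has in their place "hand_eye" (4x4, takes a point from camera to tool coordinates, whose origin is the TCP and whose axes are the flange's). Camera axes: x right, y down, z forward; pixel columns grow to the right and rows downward; lengths in m; the calibration is good to about 2 mm. A picture is of the moment at which its call begins: read the wrist's pose just before it. camera_params takes no time and is no camera call.
- robot.sign_off(): hands the job in; it is judged then, once.
The state is a dict: "time_s": time; "q": joint angles; "qvel": joint speeds; "tau": joint torques, N m; "tcp_pos": TCP position; "tcp_rot": TCP orientation; "force": force on the tool from outside, world axes, zero at the start; "wrist_torque": the same for the moment, N m; "opening": opening from 0.0 (shut) to 1.0 (fully open); "gripper_force": force on a finger pad.
Only numpy, scipy, OpenCV 4.12 (cv2) and the standard library are available. Lean on these libraries where they do the work, as an engineer would, in place of code of your own. Each camera call takes 0.05 s, during which the arm holds its last target. There are 200 camera calls.

TASK

Take the label scraper off the two deep hooks of its stand and bring it clear of the stand. Then lay it flat in the wooden blade holder, notch over the pin, and keep hold of it until it is practically down: do not drop it in. Leave the tape roll, the can and the mug where they are.

Things in the scene. Friction and masses are not known exactly. Their poses are not given: they have to be found in the camera images.
- bar_centre (a point): Scraper (0.25-0.45 kg): centre of its round black cross bar, 18 mm thick, 190 mm long along y, on two 10 mm posts (y +-42 mm) over the middle of a flat steel blade; 74 mm above the blade's underside. Axes: x to the blade's notched edge, y along the bar, z up. Starts hanging level by the bar's ends, notch away from the robot; free to swing about the bar; held firmly, it keeps its tilt in the grip.
- notch (a point): Scraper blade, 80 (x) by 120 (y) by 4 mm: the point on its underside where the pin's axis must come, 29.5 mm in +x from the blade's middle, 74 mm below the bar's centre; axes as bar_centre. The notch is an open slot 15 mm wide (y), 18 mm deep, in the middle of the +x long edge.
- hook_seat (a point): Fixed dark steel hook stand: where the hanging bar's centre rests (within 8 mm along y), midway between the hooks. x away from the robot, y along the bar, z up; yaw within 11 degrees. Hooks: 7 mm wire at y +-72 mm, outside blade and posts, passing under the bar and turning up in front of it, open to -x. Free between them. Behind: uprights at x 89 mm, y +-122 mm, with short arms to the hooks.
- hook_tip (a point): Top of the upturned hook tips, midway between the two hooks: 28 mm in front (-x) of hook_seat and 31 mm above it. The bar must rise at least 41 mm from where it hangs before it can pass over the tips towards -x. Axes as hook_seat.
- shelf_edge (a point): Middle of the lower front edge of the stand's shelf (280 mm wide, a carton on it), which overhangs the hooks: 20 mm behind (+x) and 130 mm above hook_seat. A gripper cannot come straight down on the bar: it must come tilted, its body leaning to -x, the robot's side. Axes as hook_seat.
- pin_foot (a point): Fixed wooden blade holder on the table, open above: foot of its one steel pin, on the pocket's floor, 12 mm above the table. Pin 10 mm thick, rounded top 24 mm above the floor. x away from the robot, y left, z up; yaw within 11 degrees. The blade lies in it the same way round as it hung, notched edge to +x, axes parallel to these. Stand and holder change sides between starts.
- pocket (a point): Centre of the holder's pocket, on its floor, 29.5 mm from the pin's foot towards -x, where the blade's middle goes. Pocket 88 (x) by 128 (y) mm; rims 8 mm wide and 8 mm high. Axes as pin_foot.
- stand: The hook stand as a whole: origin on the table, 200 mm straight below hook_seat, same axes. Its foot plate, 12 mm thick, lies at x 40 to 140 mm.
- tape_roll: Bystander: empty cardboard tape core standing flat, 96 mm across, 48 mm high; origin at the centre of its underside.
- can: Bystander: closed can, 66 mm across, 120 mm high; origin at the centre of its underside.
- mug: Bystander: white mug, 80 mm across, 90 mm high; origin at the centre of its underside.
Mind the look-alikes: they are no part of the job. Several things look just like the part that bears pin_foot: the one meant starts farthest from the robot's base.

How it is judged:
By the outcome, as a careful person would: the job done as asked, in the order asked, and still so for the second after the job is handed in, with the robot touching nothing.
It also fails if it takes over 56 s, if anything falls off the work surface, if the arm or the gripper's body presses on something with over 40 N, if the wrist force passes 120 N, or if a joint passes its speed limit or range.

## Working session

There is one attempt and no reset: what is moved stays moved. The work goes in short steps, Python scripts to look and compute and a tool call to move; the robot and the scene stay as the last step left them, time stands still between calls to the robot, and variables do not carry over. Pictures are saved under pics/ and viewed, at most 13 in all, crops included, and the job is handed in when it is done.

Besides the shell and the picture viewer there is one more tool, called by a JSON object that holds its "method" and its "body". send_rows: Moves the arm, as the interface text tells. Its arguments: {"type":"object","properties":{"delta_pos":{"type":"array"},"twist":{"type":"array"},"jaw":{"type":"array"},"squeeze":{"type":"number"}},"required":["delta_pos","twist","jaw"]}

```bash
ls; mkdir -p pics
python3 - <<'E'
from bench import robot, optics
import cv2,numpy as np
o=robot.get_obs(); print(o['time_s'],o['tcp_pos'],o['tcp_rot'],o['opening'],robot.hold_point_z)
for n in("scene","top"):
    cv2.imwrite(f"pics/{n}0.png",optics.camera(n)[:,:,::-1])
    p=optics.camera_params(n);print(n,{k:np.round(v,4).tolist() for k,v in p.items()})
print(optics.camera_params("wrist"))
E
```

```text
pics
0.0 [ 0.27056439 -0.590325    0.23041691] [ 9.76993029e-01  2.13269528e-01 -2.42273249e-04 -8.19018511e-04] 0.9984422850153791 0.0187
scene {'fx': 564.5741, 'fy': 564.5741, 'cx': 316.6073, 'cy': 231.5835, 'R': [[-0.0926, 0.9955, 0.0176], [0.763, 0.0823, -0.6411], [-0.6397, -0.046, -0.7672]], 't': [0.0477, -0.2716, 1.9303]}
top {'fx': 448.0671, 'fy': 448.0671, 'cx': 319.7346, 'cy': 240.5493, 'R': [[-0.0026, -1.0, -0.009], [-0.9888, 0.0039, -0.1491], [0.1492, 0.0085, -0.9888]], 't': [0.0209, 0.5689, 1.193]}
{'fx': 347.59933383165776, 'fy': 347.59933383165776, 'cx': 325.62621640935237, 'cy': 237.9237274494191, 'hand_eye': array([[-7.69771490e-04, -9.50206568e-01, -3.11619778e-01,
         8.01313612e-02],
       [ 9.99999690e-01, -7.82670873e-04, -8.36668593e-05,
        -1.27020606e-04],
       [-1.64394924e-04, -3.11619746e-01,  9.50206876e-01,
        -1.41956079e-01],
       [ 0.00000000e+00,  0.00000000e+00,  0.00000000e+00,
         1.00000000e+00]])}
```

View pics/scene0.png

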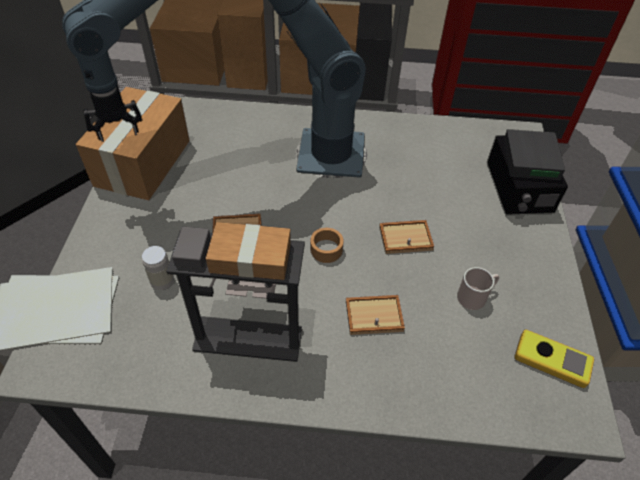

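View pics/top0.png

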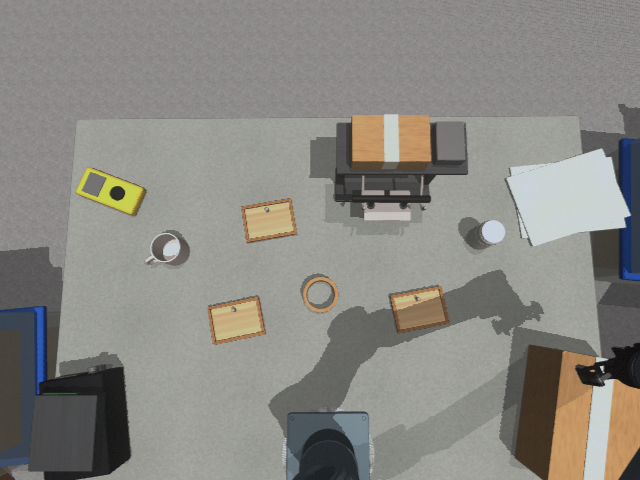

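```bash
cat > h.py <<'E'
import numpy as np, cv2
from bench import robot, optics
def unproj(n,uv,z):
    p=optics.camera_params(n);R=np.array(p['R']);t=np.array(p['t'])
    C=-R.T@t; d=R.T@np.array([(uv[0]-p['cx'])/p['fx'],(uv[1]-p['cy'])/p['fy'],1.])
    return C+d*(z-C[2])/d[2]
def proj(n,X):
    p=optics.camera_params(n);c=np.array(p['R'])@X+np.array(p['t'])
    return np.array([p['fx']*c[0]/c[2]+p['cx'],p['fy']*c[1]/c[2]+p['cy']])
E
python3 - <<'E'
from h import *
a=cv2.imread('pics/top0.png')
c1=cv2.resize(a[105:235,320:480],(800,650),interpolation=cv2.INTER_CUBIC)[:, :]
c1=cv2.resize(a[160:235,325:445],(800,500),interpolation=cv2.INTER_CUBIC)
cv2.imwrite('pics/ct.png',c1)
b=cv2.imread('pics/scene0.png')
c2=cv2.resize(b[195:365,150:420],(800,504),interpolation=cv2.INTER_CUBIC)
cv2.imwrite('pics/cs.png',c2)
for uv in [(268,220),(237,320),(419,309)]: print(unproj('top',uv,.012))
for uv in [(335,199),(430,201)]: print(unproj('top',uv,.2))
E
```

```text
[0.63341491 0.16660026 0.012     ]
[0.35288708 0.24808078 0.012     ]
[ 0.38159238 -0.25400402  0.012     ]
[ 0.64746819 -0.01977857  0.2       ]
[ 0.6413734  -0.25051006  0.2       ]
```

View pics/ct.png

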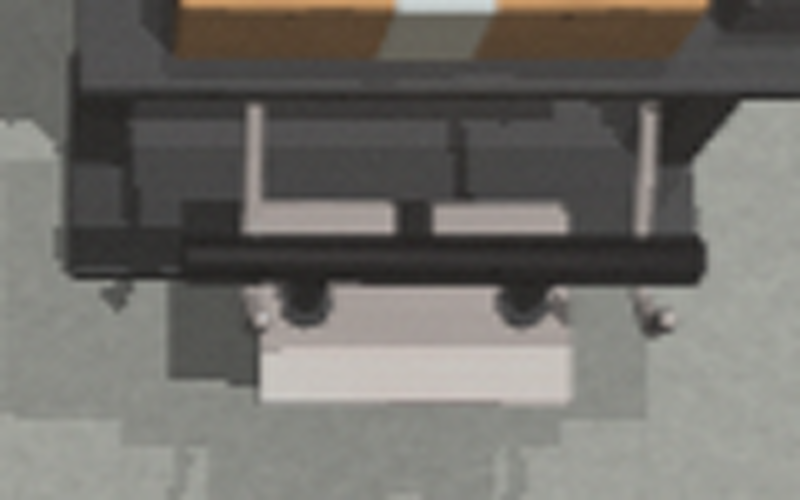

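View pics/cs.png

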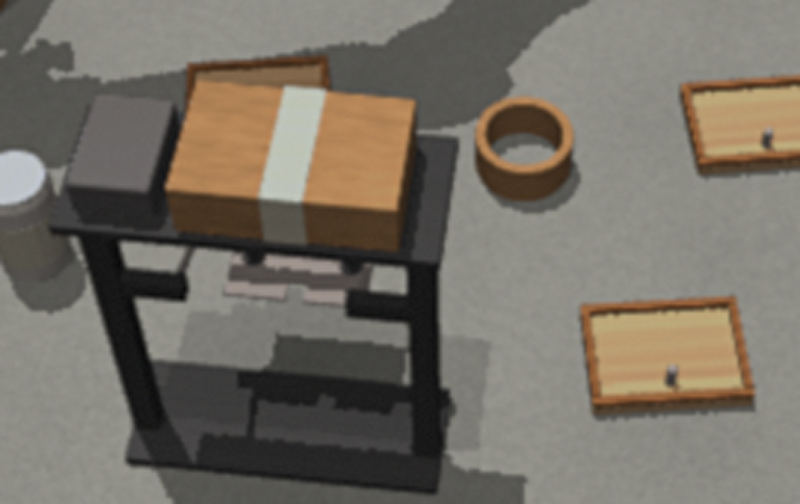

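Run:
```python
from h import *
from scipy.optimize import least_squares
px=lambda x,y:(325+(x+.5)/6.6667-.5,160+(y+.5)/6.6667-.5)
l=unproj('top',px(185,260),.2); r=unproj('top',px(704,261),.2)
c=(l+r)/2; d=l-r; yaw=np.arctan2(-d[0],d[1])
print('bar',c,'len',np.linalg.norm(d),'yaw deg',np.degrees(yaw))
a=unproj('top',px(262,320),.231);b=unproj('top',px(660,320),.231)
d=a-b;print('tips',(a+b)/2,np.linalg.norm(d),np.degrees(np.arctan2(-d[0],d[1])),'offset',c-(a+b)/2)
# upright fit check: expected projection in the scene camera of hook seat
im=cv2.imread('pics/top0.png'); hsv=cv2.cvtColor(im,cv2.COLOR_BGR2HSV)
m=((hsv[:,:,1]>70)&(hsv[:,:,0]<25)&(hsv[:,:,2]>60)).astype(np.uint8)
m2=np.zeros_like(m); m2[190:250,235:305]=m[190:250,235:305]
cnt=max(cv2.findContours(m2,0,2)[0],key=cv2.contourArea)
ext=cv2.boundingRect(cnt);print(ext)
ch=cv2.convexHull(cnt)[:,0].astype(float)
W=np.array([unproj('top',p,.02)[:2] for p in ch],np.float32)
print('holder outer rect',cv2.minAreaRect(W))
# pin: dark pixels
g=im[200:222,255:282].astype(int).sum(2); print(g[2:16,4:22])
ims=cv2.imread('pics/scene0.png');hs=cv2.cvtColor(ims,cv2.COLOR_BGR2HSV)
m=((hs[:,:,1]>70)&(hs[:,:,0]<25)&(hs[:,:,2]>60)).astype(np.uint8);m2=np.zeros_like(m);m2[285:345,335:415]=m[285:345,335:415]
cnt=max(cv2.findContours(m2,0,2)[0],key=cv2.contourArea);ch=cv2.convexHull(cnt)[:,0].astype(float)
W=np.array([unproj('scene',p,.02)[:2] for p in ch],np.float32);print('scene',cv2.minAreaRect(W))
```

```text
bar [ 0.64768423 -0.15656477  0.2       ] len 0.1891861626073948 yaw deg -0.38956479196201343
tips [ 0.61843362 -0.15704549  0.231     ] 0.1404192831007846 -0.26533791037399734 offset [ 0.02925061  0.00048072 -0.031     ]
(241, 198, 56, 45)
holder outer rect ((0.6318541765213013, 0.16388729214668274), (0.10632374882698059, 0.14436839520931244), 9.774128913879395)
[[447 444 457 454 380 304 306 327 411 389 363 351 353 356 361 359 360 359]
 [305 327 350 373 359 348 350 355 359 358 359 359 373 374 382 322 263 213]
 [349 351 353 359 360 357 376 374 382 331 264 204 232 312 324 402 495 514]
 [371 379 389 346 276 216 205 305 332 372 453 500 510 515 512 513 516 515]
 [240 312 344 407 495 508 509 512 513 515 514 516 515 516 518 517 518 523]
 [509 515 511 512 520 519 368 379 451 504 517 521 522 523 527 525 529 530]
 [517 517 516 517 514 377 427 531 495 388 498 533 535 534 533 532 531 530]
 [523 516 526 526 529 422 432 511 485 315 483 534 530 533 529 524 517 518]
 [532 537 533 535 533 527 423 370 311 252 401 497 508 501 503 497 487 489]
 [533 531 536 523 520 521 474 312 251 280 450 485 490 490 487 484 485 483]
 [507 505 501 495 491 494 485 437 378 454 481 484 479 482 481 480 486 487]
 [484 490 485 482 483 481 478 480 479 484 484 485 491 492 496 497 500 497]
 [476 482 481 484 485 486 489 489 493 497 497 498 506 501 507 509 512 513]
 [487 495 489 493 496 502 504 501 504 506 509 511 510 513 510 506 508 503]]
scene ((0.640570342540741, 0.16568350791931152), (0.11405979096889496, 0.14445671439170837), 9.63448429107666)
```

```bash
cat > plan.py <<'E'
import sys
from h import *
from scipy.spatial.transform import Rotation as Ro, Slerp
def rot(psi,th):
    p,t=np.radians([psi,th]);c,s=np.cos,np.sin
    return Ro.from_matrix(np.array([[-s(p),c(p),0],[c(p)*c(t),s(p)*c(t),s(t)],[c(p)*s(t),s(p)*s(t),-c(t)]]).T)
def rows(hold,psi,th,n,dec=1):
    o=robot.get_obs();p=np.array(o['tcp_pos']);R=Ro.from_quat(o['tcp_rot'])
    T=rot(psi,th);P=np.array(hold)+T.as_matrix()[:,2]*robot.hold_point_z
    S=Slerp([0,1],Ro.concatenate([R,T]));D=[];W=[]
    # ends interpolate hold-to-TCP positions linearly
    tw=(R.inv()*T).as_rotvec(degrees=True)/n
    for i in range(n):
        D.append(np.round(S(i/n).inv().apply((P-p)/n),dec).tolist());W.append(np.round(tw,1 if dec==1 else 2).tolist())
    for k in range(0,n,5): print(D[k:k+5],W[k:k+5])
    print('tool-frame total mm',)
if __name__=='__main__':
    a=[float(v) for v in sys.argv[1:]]
    o=robot.get_obs();R=Ro.from_quat(o['tcp_rot']);T=rot(a[3],a[4])
    P=np.array(a[:3])+T.as_matrix()[:,2]*robot.hold_point_z
    n=int(a[5]);S=Slerp([0,1],Ro.concatenate([R,T]));d=(P-o['tcp_pos'])*1000
    tw=(R.inv()*T).as_rotvec(degrees=True)
    print('t',round(o['time_s'],2),'q',np.round(o['q'],2),'hold',np.round((o['tcp_pos']+R.as_matrix()[:,2]*robot.hold_point_z*-1)*1,4),'F',np.round(o['force'],1))
    print('err world mm',np.round(d,1),'turn',np.round(tw,2))
    D=[np.round(S(i/n).inv().apply(d/n),1).tolist() for i in range(n)]
    for k in range(0,n,5): print(D[k:k+5])
    print('twist/row',np.round(tw/n,2))
E
python3 plan.py .574 -.157 .295 0 38 15
```

```text
t 0.1 q [ 1.07  0.54 -0.    1.54  0.    1.07 -0.07] hold [ 0.2706 -0.5904  0.2492] F [-0.  -0.1 -0.5]
err world mm [314.9 433.4  49.8] turn [-33.81  21.6  -62.87]
[[31.1, -17.5, -3.3], [32.4, -15.1, -3.1], [33.5, -12.5, -2.9], [34.4, -10.0, -2.4], [35.1, -7.3, -1.9]]
[[35.5, -4.7, -1.3], [35.8, -2.0, -0.5], [35.9, 0.6, 0.4], [35.7, 3.2, 1.4], [35.3, 5.7, 2.4]]
[[34.7, 8.1, 3.6], [34.0, 10.5, 4.8], [33.0, 12.7, 6.1], [31.8, 14.8, 7.5], [30.4, 16.8, 8.9]]
twist/row [-2.25  1.44 -4.19]
```

{"method": "send_rows", "body": {"delta_pos": [[0,0,-20],[0,0,-30],[0,0,-30],[0,0,-20],[0,0,0]], "twist": [[0,0,0],[0,0,0],[0,0,0],[0,0,0],[0,0,0]], "jaw": [85,85,60,50,50], "squeeze": 60}}

```text
time_s: 0.52
tcp_pos: [0.2718, -0.5928, 0.3363]
tcp_rot: [0.977, 0.213, 0.001, 0.004]
force: [-0.6, -0.8, 0.6]
opening: 0.603
gripper_force: 0.0
```

```bash
python3 plan.py .554 -.157 .32 0 38 20
```

```text
t 0.52 q [ 1.07  0.45  0.    1.41 -0.    1.27 -0.07] hold [ 0.2717 -0.5927  0.355 ] F [-0.6 -0.8  0.6]
err world mm [293.7 435.8 -31. ] turn [-33.32  21.86 -62.76]
[[22.4, -13.7, 1.5], [23.1, -12.5, 1.5], [23.7, -11.3, 1.6], [24.3, -10.0, 1.8], [24.8, -8.7, 2.0]]
[[25.2, -7.4, 2.2], [25.5, -6.1, 2.5], [25.7, -4.8, 2.8], [25.9, -3.4, 3.2], [26.0, -2.1, 3.6]]
[[26.0, -0.8, 4.1], [25.9, 0.5, 4.5], [25.8, 1.8, 5.1], [25.5, 3.0, 5.6], [25.2, 4.3, 6.2]]
[[24.8, 5.4, 6.8], [24.4, 6.6, 7.5], [23.8, 7.7, 8.2], [23.2, 8.7, 8.8], [22.5, 9.7, 9.5]]
twist/row [-1.67  1.09 -3.14]
```

{"method": "send_rows", "body": {"delta_pos": [[22,-14,1],[23,-13,1],[24,-11,2],[24,-10,2],[25,-9,2]], "twist": [[-1.7,1.1,-3.1],[-1.7,1.1,-3.1],[-1.7,1.1,-3.1],[-1.7,1.1,-3.1],[-1.7,1.1,-3.1]], "jaw": [50,50,50,50,50]}}

```text
time_s: 0.93
tcp_pos: [0.344, -0.4798, 0.3232]
tcp_rot: [0.935, 0.343, 0.063, 0.062]
force: [0.5, 0.0, 0.0]
opening: 0.585
gripper_force: 0.0
```

{"method": "send_rows", "body": {"delta_pos": [[25,-7,2],[25,-6,2],[26,-5,3],[26,-3,3],[26,-2,4]], "twist": [[-1.7,1.1,-3.1],[-1.7,1.1,-3.1],[-1.7,1.1,-3.1],[-1.7,1.1,-3.1],[-1.7,1.1,-3.1]], "jaw": [50,50,50,50,50]}}

```text
time_s: 1.35
tcp_pos: [0.418, -0.3719, 0.3166]
tcp_rot: [0.869, 0.463, 0.124, 0.122]
force: [0.4, 0.5, 0.2]
opening: 0.584
gripper_force: 0.0
```

{"method": "send_rows", "body": {"delta_pos": [[26,-1,4],[26,0,5],[26,2,5],[26,3,6],[25,4,6]], "twist": [[-1.7,1.1,-3.1],[-1.7,1.1,-3.1],[-1.7,1.1,-3.1],[-1.7,1.1,-3.1],[-1.7,1.1,-3.1]], "jaw": [50,50,50,50,50]}}

```text
time_s: 1.77
tcp_pos: [0.492, -0.2626, 0.3088]
tcp_rot: [0.78, 0.571, 0.181, 0.179]
force: [1.5, 0.4, -1.5]
opening: 0.588
gripper_force: 0.0
```

```bash
python3 plan.py .554 -.157 .32 0 38 5
```

```text
t 1.77 q [ 0.9   0.09 -0.4   2.08 -0.29  0.51  0.42] hold [ 0.4829 -0.2612  0.3251] F [ 1.5  0.4 -1.5]
err world mm [ 73.5 105.6  -3.5] turn [ -8.06   5.43 -16.17]
[[24.3, 5.8, 6.2], [23.8, 7.0, 6.9], [23.2, 8.1, 7.5], [22.6, 9.2, 8.2], [21.9, 10.2, 8.9]]
twist/row [-1.61  1.09 -3.23]
```

{"method": "send_rows", "body": {"delta_pos": [[24,5,7],[23,7,7],[23,8,8],[22,9,9],[0,0,0]], "twist": [[-1.7,1.1,-3.1],[-1.7,1.1,-3.1],[-1.7,1.1,-3.1],[-1.7,1.1,-3.1],[0,0,0]], "jaw": [50,50,50,50,50]}}

```text
time_s: 2.18
tcp_pos: [0.5515, -0.1771, 0.303]
tcp_rot: [0.693, 0.648, 0.224, 0.22]
force: [-0.1, 0.2, -0.6]
opening: 0.58
gripper_force: 0.0
```

```bash
python3 - <<'E'
from h import *
o=robot.get_obs();np.savez('w1',p=o['tcp_pos'],r=o['tcp_rot'])
cv2.imwrite('pics/w1.png',optics.camera('wrist')[:,:,::-1])
E
python3 plan.py .574 -.157 .295 0 38 5
```

```text
t 2.23 q [ 0.85  0.12 -0.54  2.14 -0.41  0.31  0.62] hold [ 0.5397 -0.1791  0.3183] F [-0.6 -0.5 -0.4]
err world mm [ 34.7  22.4 -23. ] turn [-1.37  1.01 -3.79]
[[4.8, 2.5, 7.8], [4.7, 2.5, 7.8], [4.7, 2.6, 7.8], [4.6, 2.6, 7.8], [4.5, 2.6, 7.9]]
twist/row [-0.27  0.2  -0.76]
```

View pics/w1.png

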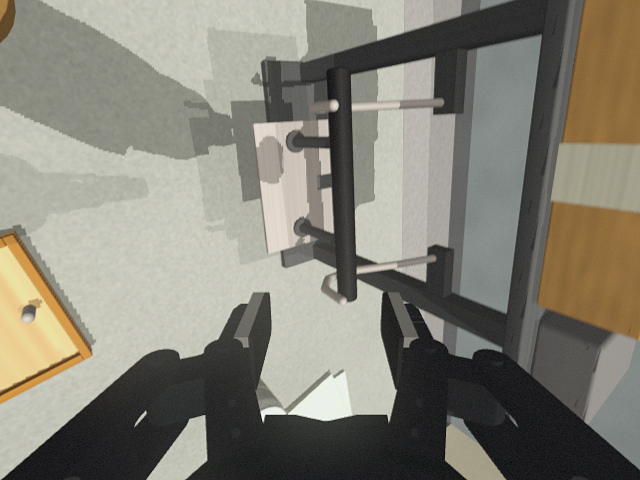

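```bash
cat >> h.py <<'E'
from scipy.spatial.transform import Rotation as _R
def wun(f,uv,z):
    w=np.load(f);p=optics.camera_params('wrist');H=np.array(p['hand_eye']);R=_R.from_quat(w['r']).as_matrix()
    C=R@H[:3,3]+w['p'];d=R@H[:3,:3]@np.array([(uv[0]-p['cx'])/p['fx'],(uv[1]-p['cy'])/p['fy'],1.])
    return C+d*(z-C[2])/d[2]
E
python3 - <<'E'
from h import *
a=wun('w1.npz',(338.5,69),.2);b=wun('w1.npz',(347,299),.2);d=a-b
print(a,b,(a+b)/2,np.linalg.norm(d),np.degrees(np.arctan2(-d[0],d[1])))
# hook tips
a=wun('w1.npz',(332,105),.231);b=wun('w1.npz',(328,286),.231);print('tips',a,b,(a+b)/2)
E
```

```text
[ 0.64880483 -0.06165412  0.2       ] [ 0.64629542 -0.25118287  0.2       ] [ 0.64755013 -0.1564185   0.2       ] 0.1895453566327471 -0.7585658429368185
tips [ 0.61692921 -0.08741857  0.231     ] [ 0.60422217 -0.21167454  0.231     ] [ 0.61057569 -0.14954655  0.231     ]
```

```bash
python3 plan.py .5845 -.1565 .281 -0.5 38 5
```

```text
t 2.23 q [ 0.85  0.12 -0.54  2.14 -0.41  0.31  0.62] hold [ 0.5397 -0.1791  0.3183] F [-0.6 -0.5 -0.4]
err world mm [ 45.2  22.8 -37. ] turn [-1.38  0.71 -3.39]
[[4.9, 2.5, 11.3], [4.9, 2.5, 11.3], [4.8, 2.5, 11.3], [4.8, 2.5, 11.3], [4.7, 2.5, 11.3]]
twist/row [-0.28  0.14 -0.68]
```

{"method": "send_rows", "body": {"delta_pos": [[6,3,14],[6,3,14],[6,3,14],[6,3,14],[0,0,0]], "twist": [[-0.35,0.2,-0.85],[-0.35,0.2,-0.85],[-0.35,0.2,-0.85],[-0.35,0.2,-0.85],[0,0,0]], "jaw": [50,50,50,50,50]}}

```text
time_s: 2.65
tcp_pos: [0.5907, -0.1599, 0.2692]
tcp_rot: [0.675, 0.664, 0.229, 0.228]
force: [0.2, 0.1, 0.7]
opening: 0.583
gripper_force: 0.0
```

```bash
python3 plan.py .6476 -.1565 .2 -0.5 38 5
```

```text
t 2.65 q [ 0.6   0.21 -0.36  2.13 -0.49  0.2   0.71] hold [ 0.5792 -0.1598  0.2839] F [0.2 0.1 0.7]
err world mm [ 68.5   3.3 -83.9] turn [-0.3  -0.08 -0.46]
[[0.8, 0.6, 21.6], [0.8, 0.5, 21.6], [0.8, 0.5, 21.6], [0.8, 0.5, 21.6], [0.8, 0.5, 21.6]]
twist/row [-0.06 -0.02 -0.09]
```

```bash
python3 plan.py .605 -.1565 .258 -0.5 31 5
```

```text
t 2.65 q [ 0.6   0.21 -0.36  2.13 -0.49  0.2   0.71] hold [ 0.5792 -0.1598  0.2839] F [0.2 0.1 0.7]
err world mm [ 24.    3.3 -27.2] turn [ 6.7  -0.11 -0.45]
[[0.7, 0.5, 7.2], [0.7, 0.6, 7.2], [0.7, 0.8, 7.2], [0.7, 1.0, 7.2], [0.7, 1.1, 7.2]]
twist/row [ 1.34 -0.02 -0.09]
```

{"method": "send_rows", "body": {"delta_pos": [[1,0.5,9],[1,0.5,9],[1,1,9],[0.5,1,9],[0,0,0]], "twist": [[1.7,0,-0.1],[1.7,0,-0.1],[1.7,0,-0.1],[1.7,0,-0.1],[0,0,0]], "jaw": [50,50,50,50,50]}}

```text
time_s: 3.07
tcp_pos: [0.6147, -0.1587, 0.2433]
tcp_rot: [0.685, 0.678, 0.188, 0.19]
force: [0.4, 1.4, 0.2]
opening: 0.584
gripper_force: 0.0
```

```bash
python3 plan.py .6476 -.1565 .2 -0.5 31 5
```

```text
t 3.07 q [ 0.36  0.28 -0.13  2.03 -0.27  0.31  0.46] hold [ 0.605  -0.1586  0.2594] F [0.4 1.4 0.2]
err world mm [ 42.6   2.1 -59.4] turn [ 0.01  0.04 -0.13]
[[0.5, 1.2, 14.6], [0.5, 1.2, 14.6], [0.5, 1.2, 14.6], [0.5, 1.2, 14.6], [0.5, 1.2, 14.6]]
twist/row [ 0.    0.01 -0.03]
```

{"method": "send_rows", "body": {"delta_pos": [[2,4,15],[0,2,15],[0,0,13],[0,0,10],[0,0,0]], "twist": [[0,0,0],[0,0,0],[0,0,0],[0,0,0],[0,0,0]], "jaw": [50,50,50,50,50]}}

```text
time_s: 3.48
tcp_pos: [0.6454, -0.1569, 0.1995]
tcp_rot: [0.686, 0.677, 0.188, 0.189]
force: [0.3, -0.1, 0.2]
opening: 0.586
gripper_force: 0.0
```

```bash
python3 plan.py .6476 -.1565 .2 -0.5 31 5
```

```text
t 3.48 q [ 0.33  0.4  -0.13  2.   -0.27  0.23  0.46] hold [ 0.6358 -0.1568  0.2155] F [ 0.3 -0.1  0.2]
err world mm [ 11.8   0.3 -15.5] turn [-0.06 -0.03 -0.2 ]
[[0.1, 0.4, 3.9], [0.1, 0.4, 3.9], [0.1, 0.4, 3.9], [0.1, 0.4, 3.9], [0.1, 0.4, 3.9]]
twist/row [-0.01 -0.01 -0.04]
```

```bash
python3 plan.py .6408 -.1565 .2188 -0.5 20 5
```

```text
t 3.48 q [ 0.33  0.4  -0.13  2.   -0.27  0.23  0.46] hold [ 0.6358 -0.1568  0.2155] F [ 0.3 -0.1  0.2]
err world mm [1.8 0.3 1.8] turn [10.94 -0.04 -0.2 ]
[[0.1, 0.5, -0.1], [0.1, 0.5, -0.1], [0.1, 0.5, -0.2], [0.1, 0.5, -0.2], [0.1, 0.5, -0.2]]
twist/row [ 2.19 -0.01 -0.04]
```

{"method": "send_rows", "body": {"delta_pos": [[0,0.6,0],[0,0.6,0],[0,0.6,0],[0,0.6,-0.5],[0,0,0]], "twist": [[2.7,0,0],[2.7,0,0],[2.7,0,0],[2.7,0,-0.2],[0,0,0]], "jaw": [50,50,50,50,50]}}

```text
time_s: 3.9
tcp_pos: [0.6501, -0.1567, 0.2048]
tcp_rot: [0.698, 0.694, 0.124, 0.126]
force: [0.8, -0.7, 0.0]
opening: 0.585
gripper_force: 0.0
```

```bash
python3 plan.py .6476 -.1565 .2 -0.5 20 5
```

```text
t 3.9 q [ 0.17  0.43  0.04  1.84 -0.16  0.53  0.33] hold [ 0.6436 -0.1566  0.2223] F [ 0.8 -0.7  0. ]
err world mm [  3.9   0.1 -22.3] turn [0.4  0.02 0.12]
[[0.0, -0.8, 4.5], [0.0, -0.8, 4.5], [0.0, -0.8, 4.5], [0.0, -0.8, 4.5], [0.0, -0.8, 4.5]]
twist/row [0.08 0.   0.02]
```

{"method": "send_rows", "body": {"delta_pos": [[0,-2,6],[0,-1.5,6],[0,-0.5,5.5],[0,0,5],[0,0,0]], "twist": [[0.1,0,0],[0.1,0,0],[0.1,0,0],[0.1,0,0],[0,0,0]], "jaw": [50,50,50,50,50]}}

```text
time_s: 4.32
tcp_pos: [0.6513, -0.1563, 0.1783]
tcp_rot: [0.699, 0.694, 0.121, 0.121]
force: [-0.6, 0.5, -0.6]
opening: 0.586
gripper_force: 0.0
```

```bash
python3 plan.py .6476 -.1565 .2 -0.5 20 5
```

```text
t 4.32 q [ 0.18  0.48  0.03  1.84 -0.17  0.49  0.33] hold [ 0.645  -0.1562  0.1959] F [-0.6  0.5 -0.6]
err world mm [ 2.6 -0.3  4.1] turn [-0.27 -0.05  0.07]
[[-0.1, 0.8, -0.6], [-0.1, 0.8, -0.6], [-0.1, 0.8, -0.6], [-0.1, 0.8, -0.6], [-0.1, 0.8, -0.6]]
twist/row [-0.05 -0.01  0.01]
```

{"method": "send_rows", "body": {"delta_pos": [[0,4,-2.5],[0,0,0],[0,0,0],[0,0,0],[0,0,0]], "twist": [[0,0,0],[0,0,0],[0,0,0],[0,0,0],[0,0,0]], "jaw": [45,40,32,26,22], "squeeze": 80}}

```text
time_s: 4.73
tcp_pos: [0.6553, -0.1563, 0.1841]
tcp_rot: [0.699, 0.694, 0.122, 0.123]
force: [-0.1, -0.6, 0.7]
opening: 0.254
gripper_force: 0.0
```

{"method": "send_rows", "body": {"delta_pos": [[0,0,0],[0,0,0],[0,0,0],[0,0,0],[0,0,0]], "twist": [[0,0,0],[0,0,0],[0,0,0],[0,0,0],[0,0,0]], "jaw": [18,14,10,5,5]}}

```text
time_s: 5.15
tcp_pos: [0.6553, -0.1563, 0.1841]
tcp_rot: [0.699, 0.694, 0.122, 0.123]
force: [-2.5, -0.1, 4.4]
opening: 0.182
gripper_force: 77.9
```

```bash
python3 plan.py .6476 -.1565 .2 -0.5 20 5; python3 -c "
from h import *
o=robot.get_obs();print(o['opening'],o['gripper_force'])"
```

```text
t 5.15 q [ 0.17  0.47  0.03  1.83 -0.17  0.5   0.33] hold [ 0.6489 -0.1563  0.2017] F [-2.5 -0.1  4.4]
err world mm [-1.3 -0.2 -1.7] turn [-0.12 -0.02  0.11]
[[-0.0, -0.4, 0.2], [-0.0, -0.4, 0.2], [-0.0, -0.4, 0.2], [-0.1, -0.4, 0.2], [-0.1, -0.4, 0.2]]
twist/row [-0.02 -0.    0.02]
0.1816272750774073 77.93908953666687
```

{"method": "send_rows", "body": {"delta_pos": [[0,2.7,-7.5],[0,-2.5,-8],[0,-2.5,-8],[0,4,-11.3],[0,4,-11.3]], "twist": [[0,0,0],[0,0,0],[0,0,0],[0,0,0],[0,0,0]], "jaw": [5,5,5,5,5]}}

```text
time_s: 5.57
tcp_pos: [0.6378, -0.1555, 0.2241]
tcp_rot: [0.7, 0.695, 0.117, 0.116]
force: [-14.9, 0.6, -22.8]
opening: 0.177
gripper_force: 103.2
```

```bash
python3 plan.py .637 -.1565 .254 -0.5 20 5; python3 plan.py .52 -.1565 .254 -0.5 20 5; python3 -c "
from h import *
o=robot.get_obs();print(o['opening'],o['gripper_force'])"
```

```text
t 5.57 q [ 0.17  0.4   0.05  1.83 -0.15  0.59  0.31] hold [ 0.6318 -0.1555  0.2418] F [-14.9   0.6 -22.8]
err world mm [ 5.6 -1.  12.4] turn [-1.04 -0.16  0.07]
[[-0.2, 1.9, -2.0], [-0.2, 1.9, -2.0], [-0.2, 1.9, -2.0], [-0.2, 1.9, -2.0], [-0.2, 1.9, -1.9]]
twist/row [-0.21 -0.03  0.01]
t 5.57 q [ 0.17  0.4   0.05  1.83 -0.15  0.59  0.31] hold [ 0.6318 -0.1555  0.2418] F [-14.9   0.6 -22.8]
err world mm [-111.4   -1.    12.4] turn [-1.04 -0.16  0.07]
[[-0.4, -20.3, -9.6], [-0.4, -20.2, -9.7], [-0.4, -20.2, -9.7], [-0.4, -20.2, -9.8], [-0.4, -20.1, -9.9]]
twist/row [-0.21 -0.03  0.01]
0.17685395972700915 103.2217812538147
```

Run:
```python
from h import *
for n in('wrist','top'):
    cv2.imwrite(f'pics/{n}2.png',optics.camera(n)[:,:,::-1])
o=robot.get_obs();print(o['force'],o['wrist_torque'],o['tcp_pos'],o['gripper_force'],o['tcp_rot'])
a=cv2.imread('pics/wrist2.png');b=cv2.imread('pics/top2.png')[130:250,320:480]
cv2.imwrite('pics/c2.png',np.hstack([cv2.resize(a,(400,300)),cv2.resize(b,(400,300))]))
```

```text
[-18.75002429   0.65349908  -3.19688715] [ 0.07088403  2.52253481 -0.02946694] [ 0.63757176 -0.15633555  0.22553888] 102.00311779975891 [0.70024961 0.69450115 0.11704329 0.11670264]
```

View pics/c2.png

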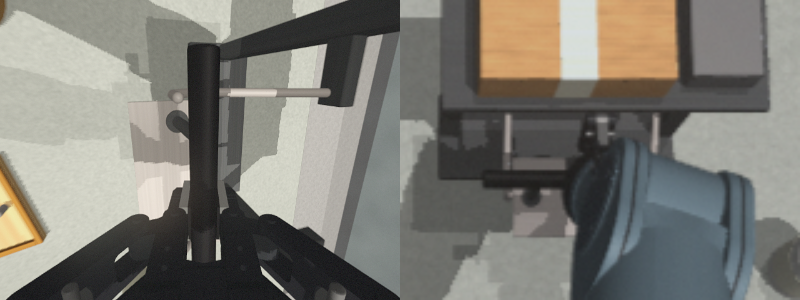

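Run:
```python
from h import *
cv2.imwrite('pics/scene2.png',optics.camera('scene')[:,:,::-1])
b=cv2.imread('pics/top2.png')[165:225,345:425];s=cv2.imread('pics/scene2.png')[220:320,190:310]
w=cv2.imread('pics/wrist2.png')[40:480,150:640]
f=lambda x,w,h:cv2.convertScaleAbs(cv2.resize(x,(w,h),interpolation=cv2.INTER_CUBIC),alpha=1.8,beta=15)
cv2.imwrite('pics/c3.png',np.vstack([np.hstack([f(b,400,300),f(s,400,300)]),np.hstack([f(w,400,300),np.zeros((300,400,3),np.uint8)])]))
o=robot.get_obs();print(o['force'],o['wrist_torque'])
```

```text
[-18.68791508   0.96679009  -3.50920329] [ 0.02740186  2.54809294 -0.08582519]
```

View pics/c3.png

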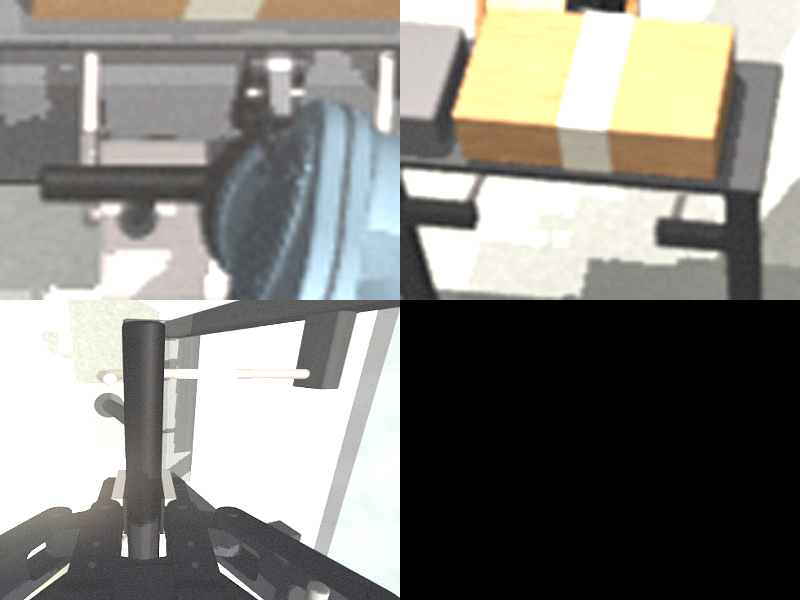

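{"method": "send_rows", "body": {"delta_pos": [[0,0,0],[0,0,0],[0,0,0],[0,0,0],[0,0,0]], "twist": [[-2,0,0],[-2,0,0],[-2,0,0],[0,0,0],[0,0,0]], "jaw": [5,5,5,5,5]}}

```text
time_s: 6.13
tcp_pos: [0.6438, -0.1565, 0.2291]
tcp_rot: [0.692, 0.687, 0.157, 0.158]
force: [1.2, -0.8, -3.0]
opening: 0.173
gripper_force: 101.9
```

```bash
python3 plan.py .637 -.1565 .26 -0.5 26 5
```

```text
t 6.13 q [ 0.22  0.36 -0.    1.91 -0.21  0.44  0.38] hold [ 0.6357 -0.1564  0.2459] F [ 1.2 -0.8 -3. ]
err world mm [ 1.4 -0.1 14.1] turn [-0.24 -0.03  0.07]
[[-0.0, 1.5, -2.4], [-0.0, 1.5, -2.4], [-0.0, 1.5, -2.4], [-0.0, 1.5, -2.4], [-0.0, 1.5, -2.4]]
twist/row [-0.05 -0.01  0.01]
```

{"method": "send_rows", "body": {"delta_pos": [[0,1.8,-4],[0,-4.6,-9],[0,-14,-11],[0,-21,-14],[0,-21,-14]], "twist": [[0,0,0],[0,0,0],[0,0,0],[0,0,0],[0,0,0]], "jaw": [5,5,5,5,5]}}

```text
time_s: 6.55
tcp_pos: [0.5688, -0.1555, 0.2513]
tcp_rot: [0.691, 0.687, 0.158, 0.159]
force: [-0.3, 0.4, -2.5]
opening: 0.174
gripper_force: 101.7
```

```bash
python3 plan.py .52 -.1565 .27 -0.5 20 5
```

```text
t 6.55 q [ 0.27  0.21 -0.02  2.06 -0.24  0.44  0.44] hold [ 0.5606 -0.1554  0.2681] F [-0.3  0.4 -2.5]
err world mm [-42.4  -1.1   1.1] turn [ 5.9  -0.03  0.16]
[[-0.3, -7.5, -3.9], [-0.3, -7.6, -3.8], [-0.3, -7.7, -3.6], [-0.3, -7.8, -3.4], [-0.3, -7.8, -3.3]]
twist/row [ 1.18 -0.01  0.03]
```

{"method": "send_rows", "body": {"delta_pos": [[0,-13,-6],[0,-10,-5],[0,-8,-3.5],[0,-6,-2.5],[0,0,0]], "twist": [[1.5,0,0],[1.5,0,0],[1.5,0,0],[1.4,0,0],[0,0,0]], "jaw": [5,5,5,5,5]}}

```text
time_s: 6.97
tcp_pos: [0.5285, -0.1556, 0.252]
tcp_rot: [0.699, 0.694, 0.122, 0.123]
force: [0.4, 1.0, -3.6]
opening: 0.177
gripper_force: 101.9
```

```bash
python3 plan.py .54 .164 .25 9.8 20 15
```

```text
t 6.97 q [ 0.24  0.18  0.01  2.06 -0.16  0.57  0.37] hold [ 0.5221 -0.1556  0.2696] F [ 0.4  1.  -3.6]
err world mm [ 17.8 320.7 -19.6] turn [-0.02  3.53 -9.56]
[[21.4, 0.5, 1.6], [21.4, 0.8, 1.7], [21.4, 1.0, 1.7], [21.3, 1.3, 1.8], [21.3, 1.5, 1.9]]
[[21.3, 1.7, 2.0], [21.3, 2.0, 2.1], [21.2, 2.2, 2.2], [21.2, 2.4, 2.3], [21.2, 2.7, 2.4]]
[[21.1, 2.9, 2.4], [21.1, 3.1, 2.5], [21.0, 3.4, 2.6], [21.0, 3.6, 2.7], [20.9, 3.8, 2.8]]
twist/row [-0.    0.24 -0.64]
```

{"method": "send_rows", "body": {"delta_pos": [[12,0,1],[20,1,2],[23,1,2],[23,1,2],[23,2,2]], "twist": [[0,0.2,-0.6],[0,0.2,-0.6],[0,0.2,-0.6],[0,0.3,-0.7],[0,0.3,-0.7]], "jaw": [5,5,5,5,5]}}

```text
time_s: 7.38
tcp_pos: [0.5345, -0.0522, 0.2439]
tcp_rot: [0.677, 0.715, 0.126, 0.119]
force: [-1.1, 0.2, -3.5]
opening: 0.177
gripper_force: 101.8
```

{"method": "send_rows", "body": {"delta_pos": [[23,2,2],[23,2,2],[23,2,2],[23,2,2],[23,3,2]], "twist": [[0,0.2,-0.6],[0,0.2,-0.6],[0,0.2,-0.6],[0,0.3,-0.7],[0,0.3,-0.7]], "jaw": [5,5,5,5,5]}}

```text
time_s: 7.8
tcp_pos: [0.5393, 0.0639, 0.2383]
tcp_rot: [0.655, 0.735, 0.13, 0.115]
force: [-0.1, 0.0, -3.1]
opening: 0.174
gripper_force: 101.8
```

{"method": "send_rows", "body": {"delta_pos": [[23,3,3],[23,3,3],[20,3,3],[13,3,3],[0,0,0]], "twist": [[0,0.2,-0.6],[0,0.2,-0.6],[0,0.2,-0.6],[0,0.3,-0.7],[0,0,0]], "jaw": [5,5,5,5,5]}}

```text
time_s: 8.22
tcp_pos: [0.5447, 0.1463, 0.2311]
tcp_rot: [0.637, 0.751, 0.134, 0.111]
force: [-0.5, -0.3, -3.5]
opening: 0.179
gripper_force: 101.7
```

```bash
python3 plan.py .60 .16 .2 9.8 20 10
python3 - <<'E'
from h import *
o=robot.get_obs();np.savez('w4',p=o['tcp_pos'],r=o['tcp_rot'])
w=optics.camera('wrist')[:,:,::-1];cv2.imwrite('pics/w4.png',w)
s=optics.camera('scene')[:,:,::-1];cv2.imwrite('pics/s4.png',s)
c=cv2.resize(s[200:350,300:420],(480,600),interpolation=cv2.INTER_CUBIC)
cv2.imwrite('pics/c4.png',np.hstack([cv2.resize(w[:,100:520],(320,366)),np.zeros((366,0,3),np.uint8)])) 
cv2.imwrite('pics/c4.png',np.hstack([np.pad(cv2.resize(w,(400,300)),((0,300),(0,0),(0,0))),cv2.resize(s[200:350,320:420],(400,600),interpolation=cv2.INTER_CUBIC)]))
E
```

```text
t 8.22 q [-0.31  0.23 -0.09  2.06  0.19  0.52 -0.37] hold [0.5384 0.1452 0.2487] F [-0.5 -0.3 -3.5]
err world mm [ 61.6  14.8 -48.7] turn [ 0.02 -0.03 -0.36]
[[0.4, 4.3, 6.7], [0.4, 4.3, 6.7], [0.4, 4.3, 6.7], [0.4, 4.3, 6.7], [0.4, 4.3, 6.7]]
[[0.4, 4.3, 6.7], [0.4, 4.3, 6.7], [0.4, 4.3, 6.7], [0.4, 4.3, 6.7], [0.4, 4.3, 6.7]]
twist/row [ 0.   -0.   -0.04]
```

View pics/c4.png

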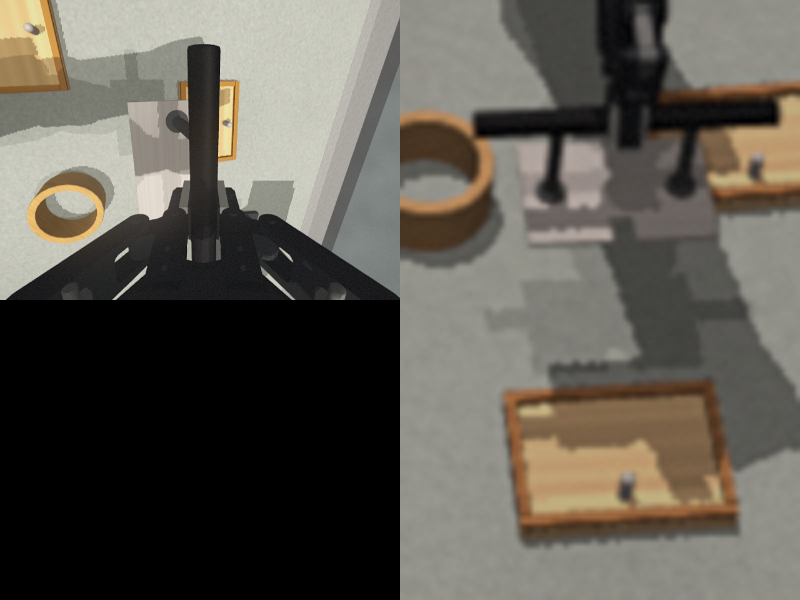

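Run:
```python
from h import *
c=np.array([.6319,.1639]);a=np.radians(9.8);ux=np.array([np.cos(a),np.sin(a)])
print('foot from rect',c+.0295*ux)
print('scene top',unproj('scene',(376.6,319.3),.034),'foot',unproj('scene',(376.4,324.3),.012))
print('top head',unproj('top',(266,207.9),.036))
# scene inner/outer rim corners: crop
f=lambda x,y:(320+(x-400+.5)/4-.5,200+(y+.5)/4-.5)
W=[unproj('scene',f(*p),.02)[:2] for p in[(504,393),(711,382),(737,514),(521,528)]]
print(np.round(W,4),np.mean(W,0),[np.linalg.norm(W[i]-W[i-1]) for i in range(4)])
d=W[0]-W[1];d2=W[3]-W[2];print([np.degrees(np.arctan2(d[1],d[0])),np.degrees(np.arctan2(d2[1],d2[0]))])
# scraper
hold=np.array([.5384,.1452,.2487]);b=hold+np.array([.342*np.cos(a),.342*np.sin(a),-.94])*.0012
uy=np.array([-ux[1],ux[0],0]);u3=np.array([*ux,0])
print('bar',b)
for n,X in[('barL',b-.095*uy),('barR',b+.095*uy),('bl',b+.04*u3-.06*uy-[0,0,.074]),('br',b+.04*u3+.06*uy-[0,0,.074]),('back l top',b-.04*u3-.06*uy-[0,0,.07])]:
    q=proj('scene',X);print(n,'crop',400+(q[0]-320+.5)*4-.5,(q[1]-200+.5)*4-.5)
e=wun('w4.npz',(326.5,73),b[2]+.0);print('wrist bar +y end',e,b+.095*uy)
```

```text
foot from rect [0.66096953 0.16892118]
scene top [0.66561819 0.17033601 0.034     ] foot [0.6673903  0.17203308 0.012     ]
top head [0.66326433 0.16969779 0.036     ]
[[0.5986 0.0863]
 [0.5751 0.226 ]
 [0.6763 0.243 ]
 [0.7011 0.1034]] [0.637764   0.16468817] [np.float64(0.10388446570966943), np.float64(0.1417080592947379), np.float64(0.10261661350489282), np.float64(0.1417782584994338)]
[np.float64(-80.43251478460314), np.float64(-79.92015957647355)]
bar [0.53880441 0.14526985 0.247572  ]
barL crop 473.03258920655526 123.51848885799325
barR crop 778.8889751121908 108.55701065804851
bl crop 529.5573200435899 245.3882475869491
br crop 718.4899107747278 235.47829947117816
back l top crop 515.3782732402938 143.09086182265037
wrist bar +y end [0.52319894 0.23993192 0.247572  ] [0.52263451 0.2388836  0.247572  ]
```

Run:
```python
from h import *
w=cv2.imread('pics/w4.png')[115:265,280:400]
w=cv2.resize(w,(480,600),interpolation=cv2.INTER_CUBIC);cv2.imwrite('pics/c5.png',w)
```

```text
(no output)
```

View pics/c5.png

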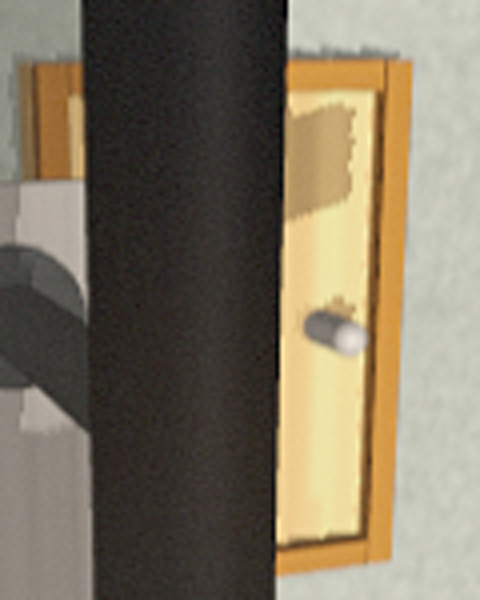

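Run:
```python
from h import *
f=lambda x,y,z:wun('w4.npz',(280+(x+.5)/4-.5,115+(y+.5)/4-.5),z)
print('foot',f(318,326,.012),'head',f(351,340,.034))
A=f(412,60,.02);B=f(391,560,.02);C=f(36,65,.02);d=A-B;e=A-C
yaw=np.degrees(np.arctan2(-d[0],d[1]));print('A,B',A,B,np.linalg.norm(d),yaw,np.linalg.norm(e),np.degrees(np.arctan2(e[1],e[0])))
a=np.radians(9.8);ux=np.array([np.cos(a),np.sin(a)]);print('foot from edge',((A+B)/2)[:2]-.0225*ux)
print('foot from C,A..', (C+B)[:2]/2+.0295*ux)
```

```text
foot [0.66267355 0.16881814 0.012     ] head [0.66200694 0.16902042 0.034     ]
A,B [0.6721823  0.24331177 0.02      ] [0.69652618 0.10255097 0.02      ] 0.14285037236759754 9.81196474527125 0.10315318024620797 9.779427408979005
foot from edge [0.66218256 0.16910166]
foot from C,A.. [0.66259665 0.16919197]
```

```bash
python3 plan.py .6329 .1639 .15 9.8 20 10
```

```text
t 8.32 q [-0.31  0.23 -0.08  2.06  0.19  0.52 -0.37] hold [0.5383 0.1409 0.2485] F [-0.4 -0.5 -3.8]
err world mm [ 94.6  23.  -98.5] turn [-0.06  0.18 -0.62]
[[0.8, 5.8, 12.6], [0.8, 5.8, 12.6], [0.7, 5.8, 12.6], [0.7, 5.8, 12.6], [0.7, 5.8, 12.6]]
[[0.7, 5.8, 12.6], [0.7, 5.8, 12.6], [0.7, 5.8, 12.6], [0.7, 5.8, 12.6], [0.7, 5.8, 12.6]]
twist/row [-0.01  0.02 -0.06]
```

{"method": "send_rows", "body": {"delta_pos": [[1,6,13],[1,9,19],[1,9,19],[1,9,19],[1,7,14]], "twist": [[0,0,-0.2],[0,0,-0.2],[0,0,-0.1],[0,0,0],[0,0,0]], "jaw": [5,5,5,5,5]}}

```text
time_s: 8.73
tcp_pos: [0.6103, 0.1555, 0.1646]
tcp_rot: [0.637, 0.751, 0.131, 0.113]
force: [-0.6, 0.2, -3.4]
opening: 0.177
gripper_force: 101.7
```

{"method": "send_rows", "body": {"delta_pos": [[1,5,13],[1,5,12],[1,5,10],[0,0,0],[0,0,0]], "twist": [[0,0,0],[0,0,0],[0,0,0],[0,0,0],[0,0,0]], "jaw": [5,5,5,5,5]}}

```text
time_s: 9.15
tcp_pos: [0.6346, 0.1637, 0.1377]
tcp_rot: [0.636, 0.752, 0.131, 0.113]
force: [-0.5, -0.1, -4.1]
opening: 0.176
gripper_force: 101.6
```

```bash
python3 plan.py .6329 .1639 .13 9.8 20 5
```

```text
t 9.15 q [-0.32  0.51 -0.05  1.91  0.24  0.39 -0.39] hold [0.6283 0.1627 0.1553] F [-0.5 -0.1 -4.1]
err world mm [  4.6   1.3 -25.3] turn [-0.08  0.24 -0.23]
[[0.1, -0.8, 5.1], [0.1, -0.8, 5.1], [0.1, -0.8, 5.1], [0.1, -0.8, 5.1], [0.1, -0.8, 5.1]]
twist/row [-0.02  0.05 -0.05]
```

{"method": "send_rows", "body": {"delta_pos": [[0.5,-1,8],[0,-1,8],[0,-2,8],[0,0,0],[0,0,0]], "twist": [[0,0.1,-0.1],[0,0.1,-0.1],[0,0,0],[0,0,0],[0,0,0]], "jaw": [5,5,5,5,5]}}

```text
time_s: 9.57
tcp_pos: [0.6382, 0.1656, 0.1131]
tcp_rot: [0.634, 0.754, 0.132, 0.111]
force: [-0.7, 0.2, -3.2]
opening: 0.173
gripper_force: 101.8
```

{"method": "send_rows", "body": {"delta_pos": [[0,0,0],[0,0,0],[0,0,0],[0,0,0],[0,0,0]], "twist": [[0,0,0],[0,0,0],[0,0,0],[0,0,0],[0,0,0]], "jaw": [5,5,5,5,5]}}

```text
time_s: 9.98
tcp_pos: [0.639, 0.1659, 0.1144]
tcp_rot: [0.634, 0.753, 0.133, 0.112]
force: [-0.4, -0.3, -2.9]
opening: 0.168
gripper_force: 101.8
```

```bash
python3 plan.py .6329 .1639 .125 9.8 20 5
python3 - <<'E'
from h import *
o=robot.get_obs();np.savez('w6',p=o['tcp_pos'],r=o['tcp_rot'])
w=optics.camera('wrist')[:,:,::-1];o=robot.get_obs();print(o['tcp_pos'])
s=optics.camera('scene')[:,:,::-1];cv2.imwrite('pics/w6.png',w);cv2.imwrite('pics/s6.png',s)
o=robot.get_obs();print(o['tcp_pos'])
cv2.imwrite('pics/c6.png',np.hstack([np.pad(cv2.resize(w[60:360,180:480],(400,400)),((0,200),(0,0),(0,0))),cv2.resize(s[240:360,335:415],(400,600),interpolation=cv2.INTER_CUBIC)]))
E
```

```text
t 9.98 q [-0.32  0.55 -0.04  1.91  0.24  0.34 -0.4 ] hold [0.6327 0.1649 0.132 ] F [-0.4 -0.3 -2.9]
err world mm [ 0.2 -1.  -6.9] turn [-0.01 -0.01  0.03]
[[-0.2, -0.5, 1.3], [-0.2, -0.5, 1.3], [-0.2, -0.5, 1.3], [-0.2, -0.5, 1.3], [-0.2, -0.5, 1.3]]
twist/row [-0.   -0.    0.01]
[0.63899355 0.16591054 0.11429967]
[0.638975   0.16590481 0.11425789]
```

View pics/c6.png

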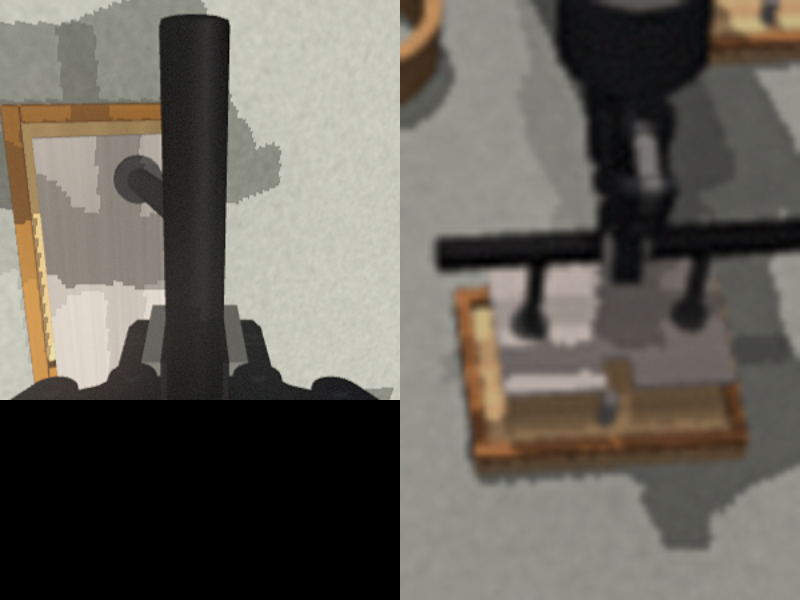

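Run:
```python
from h import *
a=np.radians(9.8);ux=np.array([np.cos(a),np.sin(a),0]);uy=np.array([-ux[1],ux[0],0])
b=np.array([.6327,.1649,.132])+np.array([.342*ux[0],.342*ux[1],-.94])*.0012
pr=lambda n,X:print(n,np.round([400+(proj('scene',X)[0]-335+.5)*5-.5,(proj('scene',X)[1]-240+.5)*5-.5],1))
z=np.array([0,0,1.])
pr('notch mouth mid top',b+.04*ux-.07*z);pr('notch inner top',b+.022*ux-.07*z)
pr('mouth L bottom',b+.04*ux-.0075*uy-.074*z);pr('mouth R bottom',b+.04*ux+.0075*uy-.074*z)
pr('corner L bottom',b+.04*ux-.06*uy-.074*z);pr('corner R bottom',b+.04*ux+.06*uy-.074*z)
pr('corner L top',b+.04*ux-.06*uy-.07*z);pr('back L top',b-.04*ux-.06*uy-.07*z)
pr('barL',b-.095*uy)
F=np.array([.6624,.169,.012]);pr('pin head',F+.022*z);pr('foot',F)
c=F-.0295*ux+.008*z
for s in(-1,1): pr('rim outer front',c+.052*ux+s*.072*uy)
pr('rim outer back L',c-.052*ux-.072*uy)
```

```text
notch mouth mid top [617.7 383. ]
notch inner top [612.5 352.9]
mouth L bottom [602.4 387.9]
mouth R bottom [631.4 386.2]
corner L bottom [500.8 393.9]
corner R bottom [732.3 380.3]
corner L top [501.4 389.8]
back L top [483.  259.3]
barL [431.9 251.5]
pin head [607.6 393. ]
foot [603.5 414.8]
rim outer front [473.8 452.7]
rim outer front [747.8 436.1]
rim outer back L [451.7 284.4]
```

{"method": "send_rows", "body": {"delta_pos": [[-1,-2,5],[-1.1,-2,5],[0,-2,5],[0,0,0],[0,0,0]], "twist": [[0,0,0],[0,0,0],[0,0,0],[0,0,0],[0,0,0]], "jaw": [5,5,5,5,5]}}

```text
time_s: 10.5
tcp_pos: [0.6382, 0.1635, 0.0971]
tcp_rot: [0.634, 0.754, 0.132, 0.111]
force: [0.4, -0.5, -2.8]
opening: 0.173
gripper_force: 101.8
```

```bash
python3 plan.py .6331 .1628 .1 9.8 20 5
```

```text
t 10.5 q [-0.33  0.58 -0.03  1.92  0.25  0.31 -0.4 ] hold [0.6319 0.1624 0.1146] F [ 0.4 -0.5 -2.8]
err world mm [  1.2   0.4 -14.6] turn [-0.12  0.01  0.04]
[[0.0, -0.8, 2.8], [0.0, -0.8, 2.8], [0.0, -0.8, 2.8], [0.0, -0.8, 2.8], [0.0, -0.8, 2.8]]
twist/row [-0.02  0.    0.01]
```

{"method": "send_rows", "body": {"delta_pos": [[0,-0.8,3.5],[0,-0.8,3.5],[0,-0.8,3.5],[0,-0.8,3],[0,0,0]], "twist": [[-0.1,0,0],[0,0,0],[0,0,0],[0,0,0],[0,0,0]], "jaw": [5,5,5,5,5]}}

```text
time_s: 10.92
tcp_pos: [0.6399, 0.1639, 0.0833]
tcp_rot: [0.634, 0.754, 0.133, 0.112]
force: [-0.3, -0.7, -4.6]
opening: 0.172
gripper_force: 101.8
```

```bash
python3 plan.py .6331 .1628 .0885 9.8 20 5
```

```text
t 10.92 q [-0.34  0.61 -0.02  1.92  0.26  0.28 -0.41] hold [0.6336 0.1628 0.1009] F [-0.3 -0.7 -4.6]
err world mm [ -0.5  -0.  -12.4] turn [-0.    0.01  0.04]
[[0.0, -0.9, 2.3], [0.0, -0.9, 2.3], [0.0, -0.9, 2.3], [0.0, -0.9, 2.3], [0.0, -0.9, 2.3]]
twist/row [-0.    0.    0.01]
```

{"method": "send_rows", "body": {"delta_pos": [[0,-1.2,3],[0,-1.1,3],[0,-1.1,3],[0,-0.8,2.3],[0,0,0]], "twist": [[0,0,0],[0,0,0],[0,0,0],[0,0,0],[0,0,0]], "jaw": [5,5,5,5,5]}}

```text
time_s: 11.33
tcp_pos: [0.6398, 0.1639, 0.0713]
tcp_rot: [0.634, 0.753, 0.133, 0.112]
force: [1.3, 0.0, -3.0]
opening: 0.175
gripper_force: 101.8
```

```bash
python3 plan.py .6331 .1628 .086 9.8 20 5
```

```text
t 11.33 q [-0.34  0.63 -0.01  1.92  0.26  0.26 -0.42] hold [0.6335 0.1628 0.0889] F [ 1.3  0.  -3. ]
err world mm [-0.4  0.  -2.9] turn [0.   0.01 0.04]
[[0.0, -0.3, 0.5], [0.0, -0.3, 0.5], [0.0, -0.3, 0.5], [0.0, -0.3, 0.5], [0.0, -0.3, 0.5]]
twist/row [0.   0.   0.01]
```

Lower slowly until contact.

{"method": "send_rows", "body": {"delta_pos": [[0,-0.3,0.8],[0,-0.3,0.8],[0,-0.2,0.6],[0,0,0],[0,0,0]], "twist": [[0,0,0],[0,0,0],[0,0,0],[0,0,0],[0,0,0]], "jaw": [5,5,5,5,5]}}

```text
time_s: 11.75
tcp_pos: [0.6407, 0.164, 0.0706]
tcp_rot: [0.634, 0.753, 0.134, 0.113]
force: [-4.5, -1.3, 4.5]
opening: 0.176
gripper_force: 103.2
```

{"method": "send_rows", "body": {"delta_pos": [[0,-0.3,0.8],[0,0,0],[0,0,0],[0,0,0],[0,0,0]], "twist": [[0,0,0],[0,0,0],[0,0,0],[0,0,0],[0,0,0]], "jaw": [5,5,5,5,5], "squeeze": 20}}

```text
time_s: 12.17
tcp_pos: [0.6407, 0.1641, 0.0706]
tcp_rot: [0.634, 0.753, 0.134, 0.113]
force: [-9.2, -2.0, 15.6]
opening: 0.175
gripper_force: 104.7
```

```bash
python3 plan.py .6331 .1628 .087 9.8 20 5
python3 - <<'E'
from h import *
s=optics.camera('scene')[:,:,::-1];cv2.imwrite('pics/s7.png',s)
w=optics.camera('wrist')[:,:,::-1];cv2.imwrite('pics/w7.png',w)
o=robot.get_obs();print(o['gripper_force'],o['force'],o['opening'])
E
```

```text
t 12.17 q [-0.34  0.63 -0.01  1.92  0.27  0.25 -0.42] hold [0.6344 0.163  0.0881] F [-9.2 -2.  15.6]
err world mm [-1.3 -0.2 -1.1] turn [ 0.16 -0.01  0.01]
[[0.0, -0.3, 0.1], [0.0, -0.3, 0.1], [0.0, -0.3, 0.1], [0.0, -0.3, 0.1], [0.0, -0.3, 0.1]]
twist/row [ 0.03 -0.    0.  ]
104.66816782951355 [-8.97885349 -1.98145983 15.00892266] 0.17474953224162354
```

{"method": "send_rows", "body": {"delta_pos": [[0,0.4,-1],[0,0,0],[0,0,0],[0,0,0],[0,0,0]], "twist": [[0,0,0],[0,0,0],[0,0,0],[0,0,0],[0,0,0]], "jaw": [8,17,18,19,21]}}

```text
time_s: 12.68
tcp_pos: [0.6407, 0.1641, 0.0701]
tcp_rot: [0.634, 0.753, 0.134, 0.112]
force: [0.5, 1.1, 0.1]
opening: 0.244
gripper_force: 0.0
```

{"method": "send_rows", "body": {"delta_pos": [[0,0,0],[0,0,0],[0,0,0],[0,0,0],[0,0,0]], "twist": [[0,0,0],[0,0,0],[0,0,0],[0,0,0],[0,0,0]], "jaw": [24,28,33,40,45]}}

```text
time_s: 13.1
tcp_pos: [0.6403, 0.164, 0.07]
tcp_rot: [0.634, 0.753, 0.133, 0.112]
force: [-0.1, -0.1, -0.2]
opening: 0.523
gripper_force: 0.0
```

```bash
python3 plan.py .6331 .1628 .087 9.8 20 5
```

```text
t 13.1 q [-0.34  0.63 -0.01  1.92  0.27  0.25 -0.42] hold [0.634  0.1629 0.0875] F [-0.1 -0.1 -0.2]
err world mm [-0.9 -0.1 -0.6] turn [ 0.07 -0.    0.03]
[[0.0, -0.2, 0.0], [0.0, -0.2, 0.0], [0.0, -0.2, 0.0], [0.0, -0.2, 0.0], [0.0, -0.2, 0.0]]
twist/row [ 0.01 -0.    0.01]
```

Released, force zero. Retract along the tool axis.

{"method": "send_rows", "body": {"delta_pos": [[0,0,-10],[0,0,-20],[0,0,-25],[0,0,-25],[0,0,-25]], "twist": [[0,0,0],[0,0,0],[0,0,0],[0,0,0],[0,0,0]], "jaw": [45,45,45,45,45]}}

```text
time_s: 13.52
tcp_pos: [0.6041, 0.1576, 0.1701]
tcp_rot: [0.634, 0.753, 0.133, 0.112]
force: [0.4, 0.8, -0.4]
opening: 0.523
gripper_force: 0.0
```

{"method": "send_rows", "body": {"delta_pos": [[0,0,-25],[0,0,-25],[0,0,-15],[0,0,0],[0,0,0]], "twist": [[0,0,0],[0,0,0],[0,0,0],[0,0,0],[0,0,0]], "jaw": [45,45,45,45,45]}}

```text
time_s: 13.93
tcp_pos: [0.5831, 0.1541, 0.2311]
tcp_rot: [0.634, 0.753, 0.134, 0.113]
force: [-0.2, 1.4, -0.6]
opening: 0.528
gripper_force: 0.0
```

Run:
```python
from h import *
s=optics.camera('scene')[:,:,::-1];t=optics.camera('top')[:,:,::-1]
cv2.imwrite('pics/s8.png',s);cv2.imwrite('pics/t8.png',t)
cv2.imwrite('pics/c8.png',np.hstack([cv2.resize(t[100:340,60:480],(320,183)).repeat(1,0) if 0 else np.pad(cv2.resize(t[100:400,100:500],(400,300)),((0,300),(0,0),(0,0))),cv2.resize(s[240:360,335:415],(400,600),interpolation=cv2.INTER_CUBIC)]))
o=robot.get_obs();print(o['time_s'],o['force'],o['tcp_pos'])
a=np.radians(9.8);ux=np.array([np.cos(a),np.sin(a),0]);uy=np.array([-ux[1],ux[0],0]);z=np.array([0,0,1.])
b=np.array([.6333,.164,.086])
pr=lambda n,X:print(n,np.round([400+(proj('scene',X)[0]-335+.5)*5-.5,(proj('scene',X)[1]-240+.5)*5-.5],1))
pr('barL',b-.095*uy);pr('barR',b+.095*uy);pr('cornL top',b+.04*ux-.06*uy-.07*z);pr('cornR top',b+.04*ux+.06*uy-.07*z);pr('notch',b+.0295*ux-.07*z)
```

```text
14.0333 [ 1.33756243  0.20234025 -0.26974228] [0.58239038 0.15381176 0.22901074]
barL [425.6 300.8]
barR [791.4 280.1]
cornL top [493.5 435. ]
cornR top [720.2 421.4]
notch [604.3 410.8]
```

View pics/c8.png

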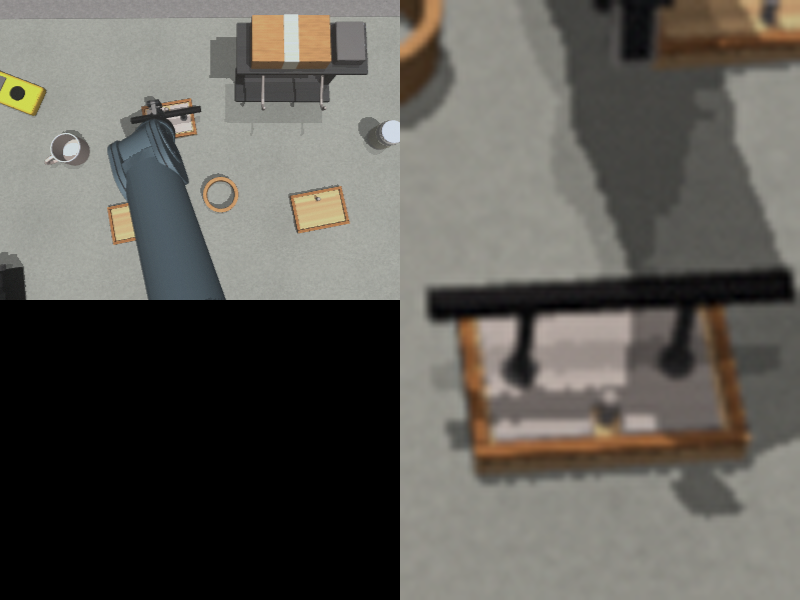

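The picture shows the blade lying flat inside the rims, with the pin in the notch at about (607,412). The bar ends match the prediction to within a pixel, and the tape roll, can and mug haven't moved.

```bash
python3 -c "
from bench import robot
print(robot.sign_off())"
```

```text
the job is handed in; nothing more can be done
None
```

The label scraper is off its hooks and lying flat in the farthest blade holder, notch over the pin; I held it until it touched the floor, and the job was handed in at about 14 s. During the lift the gripper brushed the shelf edge (measured wrist force up to about 27 N) before I tilted it clear, and the tape roll, can and mug were not touched.

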